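# Release the herb jar from the green feeder

### The job

Two jar feeders stand on the worktop, each with a spice jar lying behind its gate. Press the green feeder's paddle down with a fingertip and keep it down until the herb jar has rolled out under the gate into the bay at the front, then let the paddle come up so that the gate is shut again. Do not touch the jars or the gates, do not pick anything up, and leave the orange feeder shut and the things around undisturbed.

Things in the scene. Friction and masses are not known exactly. Their poses are not given: they have to be found in the camera images.
- green_feeder: Feeder to work, green gate and paddle: fixed chute between plywood sides, 124 mm wide (114 inside), floor sloping 8 degrees down to the front. Origin: worktop under the gate, mid-width; x to the back (uphill), z up. Sides end at x +125, paddle overhangs behind. Two posts at x +85, 143 high, carry the axle (z 125, along y). Open bay from gate to front lip (x -75, top z 45); floor z 30 at the gate, 19 at the lip (mm).
- orange_feeder: The feeder to leave alone, with orange gate and paddle; otherwise the same as the green one, same frame and sizes. Either may stand on the left or on the right.
- green_feeder_lever (a joint): The green feeder's lever, rad: 0 = rest, gate shut; 0.5 = paddle down at its hard stop, gate fully up (lower edge raised 50 mm, swung 30 mm forward). Paddle centre is 90 mm behind the axle. From about 0.35 the 41 mm jar can roll out. A spring shuts the gate when let go: about 2.5 N on the paddle to start, 6.5 N at the stop.
- orange_feeder_lever (a joint): The orange feeder's lever, same meaning; to stay at 0.
- green_feeder_paddle_top (a point): The green feeder's paddle, 30 mm (along feeder) x 34 mm (across), 8 mm thick, black ridges; the point is the centre of its upper face, at x +175, z 135 mm in the feeder's frame at rest. It turns with the lever: sinks 43 mm, shifts under 10 mm along the feeder, slopes 0.5 rad when down (back edge lowest). Nothing but the worktop beneath.
- green_feeder_gate_edge (a point): The green gate blade hanging across the chute, 100 mm wide, 4 mm thick, lower edge 5 mm above the floor; the point is the middle of its lower edge, 90 mm below and 85 mm in front of the axle while shut. Not to be touched.
- orange_feeder_gate_edge (a point): The orange gate blade, as the green one. Not to be touched.
- orange_feeder_paddle_top (a point): The orange paddle, centre of its upper face; same size as the green one. Not to be touched.
- herb_jar: The herb jar (dark green label) in the green feeder; origin at the centre of its base, z along it to the cap.
- herb_jar_mid (a point): Middle of the herb jar: glass spice jar, 41 mm across, 105 mm long, about 0.11 kg, black cap, lying on its side across the chute. Starts behind the gate, 23 mm behind and 54 mm above the feeder's origin. Released, it rolls within about a second to the front lip: 55 mm in front of the origin, 43 mm up.
- other_jar: The other spice jar (blue and white label) in the orange feeder; origin at the centre of its base, z along it to the cap. It stays where it is.
- other_jar_mid (a point): Middle of the other jar: glass spice jar, 41 mm across, 105 mm long, about 0.11 kg, black cap, lying on its side across the chute. Starts behind the gate, 23 mm behind and 54 mm above the feeder's origin. 
- salt_shaker: Loose glass salt shaker, 44 mm across, 90 mm tall, standing behind, between the feeders; origin mid-underside.
- honey_jar: Loose honey jar with red lid, 60 mm across, 86 mm tall, behind; origin mid-underside.
- pepper_mill: Loose brown wooden pepper mill, 58 mm across, 160 mm tall, behind; origin mid-underside.
- soup_tin: Loose green tin, 75 mm across, 58 mm tall, behind; origin mid-underside.
- mug_stripe: Loose mug with green stripes, 84 mm across without its handle, 91 mm tall, behind on the right; origin mid-underside.

How it is judged (in metres and radians):
On the way, in this order (a step that is already met when the one before it is completed fails the run):
1. a finger presses the green paddle down and the green gate is lifting, the jar still behind it (value of joint green_feeder_lever above 0.15 rad and contact force between the fingers and green_feeder_lever_c2 above 0.5 N).
2. the herb jar lies in the front bay of the green feeder (x of herb_jar_mid in the frame of green_feeder between -0.075 and -0.035 m and y of herb_jar_mid in the frame of green_feeder between -0.02 and 0.02 m and height (world z) of herb_jar_mid below 0.055 m), for 0.2 s.
At the end, for the whole second after the job is handed in: The herb jar lies still in the front bay of the green feeder (its middle 35 to 75 mm in front of the gate line, within 20 mm of mid-width, below 55 mm high), both gates are shut (levers within 0.05 rad of rest) and the other jar is within 20 mm of where it was (all of step 2 and linear speed of herb_jar below 0.02 m/s and value of joint each of green_feeder_lever, orange_feeder_lever below 0.05 rad and distance of other_jar_mid from where it was at the start of the episode below 0.02 m); the robot touches nothing.
It fails at once if the robot touched a jar (contact force between any of the fingers, the arm and herb_jar above 0.3 N or contact force between any of the fingers, the arm and other_jar above 0.3 N).
It fails at once if the robot touched a gate (contact force between any of the fingers, the arm and green_feeder_lever_c1 above 0.3 N or contact force between any of the fingers, the arm and orange_feeder_lever_c1 above 0.3 N).
It fails at once if the orange paddle was touched or its gate opened (contact force between any of the fingers, the arm and orange_feeder_lever_c2 above 0.3 N or value of joint orange_feeder_lever above 0.1 rad).
It fails at once if a jar was lifted (height (world z) of any of herb_jar_mid, other_jar_mid above 0.09 m).
It fails at once if a bystander (salt shaker, honey jar, pepper mill, green tin, striped mug) was moved by more than 20 mm (distance of any of salt_shaker, honey_jar, pepper_mill, soup_tin, mug_stripe from where it was at the start of the episode above 0.02 m).
It also fails if it takes over 29 s, if anything falls off the work surface, if the arm or the gripper's body presses on something with over 40 N, if the wrist force passes 120 N, or if a joint passes its speed limit or range.

### The arm

A 7-joint arm with a two-finger parallel gripper is mounted at the origin on a cart in front of the work surface, level with it; the furniture and walls round the work are solid. World frame = base frame: x ahead of the robot, y to its left, z up, the work surface at z = 0. Lengths are in m, angles in degrees, forces in N, time in s.
With the tool pointing down it reaches from about 0.425 to 0.825 m from the base axis. Payload 3.6 kg.
Tool frame: the origin (TCP) lies midway between the tips of the shut fingers; the grasp point (between the pads) lies 19 mm behind it; z points along the fingers, y is the line along which they close (so a half turn about z gives the same grasp; the last joint's range is limited). The gripper opens to 93 mm and grips with 3 to 60 N. Pads are 15 mm wide; open, the fingers measure 128 mm over their backs; the gripper's body (75 mm by 188 mm) begins 65 mm behind the grasp point.
Start: joints at [-78.524, 35.231, -0.722, 81.555, 0.464, 63.22, -2.315], TCP at [0.146, 0.633, 0.191] pointing down, gripper open.
Joint ranges: [-178.69, 178.69], [-17.37, 117.87], [-77.05, 75.6], [15.02, 138.74], [-78.02, 258.01], [0.78, 113.62], [-162.83, 162.83]. Speed limits (degrees/s): [159.86, 159.86, 180, 180, 180, 180, 180].

### API

Orientations are given as a 3x3 rotation matrix whose columns are the frame's x, y, z axes.
In Python, from bench import manip gives the robot as it stands. Calls block until the motion is done:
- manip.move_pose(position, orientation): joint-space move of the TCP to a pose.
- manip.move_straight(position, orientation=None, rate=0.15, stop_force=None): straight line of the TCP; orientation=None keeps the orientation; rate is the mean speed in m/s. With stop_force (N) it stops when the force on the tool has changed by that much, and returns True; else False.
- manip.movej(angles): joint-space move.
- manip.move_gripper(opening, effort=None): opening from 0.0 (shut) to 1.0 (fully open); effort is the grip in N (None keeps the last); returns when the fingers have stopped.
- manip.dwell(seconds).
- manip.ik(position, orientation): joint angles nearest the present ones, or None.
- manip.grab_frame(name): name is "scene" or "top" or "wrist"; returns a dict with "image" (420x560x3 uint8, red, green, blue), "fx", "fy", "cx", "cy" (pixels), "pose" (4x4, takes a point from camera to world coordinates). Camera axes: x right, y down, z forward; pixel columns grow to the right and rows downward; lengths in m; the calibration is good to about 2 mm. The wrist camera is an equidistant fisheye: a pixel r from the principal point sees the ray r / f radians off the axis. A picture is of the moment at which its call begins. There is no depth.
A pose or a line that the arm cannot do raises manip.IKError and nothing moves.
- manip.sign_off(): hands the job in; it is judged then, once.
Readings, each from a call of its own:
- manip.read_clock(): time.
- manip.read_joints(): joint angles.
- manip.read_dq(): joint speeds.
- manip.read_joint_torque(): joint torques, N m.
- manip.read_eef_pos(): TCP position.
- manip.read_orientation(): TCP orientation.
- manip.read_force(): force on the tool from outside, world axes, zero at the start.
- manip.read_wrist_torque(): the same for the moment, N m.
- manip.read_gripper_width(): opening from 0.0 (shut) to 1.0 (fully open).
- manip.read_gripper_force(): force on a finger pad.
Only numpy, scipy, OpenCV 4.12 (cv2) and the standard library are available. Lean on these libraries where they do the work, as an engineer would, in place of code of your own. Each camera call takes 0.05 s, during which the arm holds its last target. There are 200 camera calls.

## Working session

There is one attempt and no reset: what is moved stays moved. The work goes in short steps, each a Python script; the robot and the scene stay as the last script left them, time stands still between calls to the robot, and variables do not carry over. Pictures are saved under pics/ and viewed, at most 10 in all, crops included, and the job is handed in when it is done.

```bash
mkdir -p pics; python3 - <<'E'
from bench import manip
import cv2,numpy as np
for n in("scene","top"):
    f=manip.grab_frame(n);cv2.imwrite(f"pics/{n}0.png",f["image"][:,:,::-1]);np.save(f"pics/{n}0.npy",f,allow_pickle=True)
    print(n,f["fx"],f["fy"],f["cx"],f["cy"],np.round(f["pose"],3).tolist())
print(manip.read_clock(),manip.read_eef_pos(),manip.read_orientation())
E
```

```text
scene 382.8286357589571 382.8286357589571 276.6758980611091 211.97896693603457 [[-0.126, 0.598, -0.792, 1.348], [0.992, 0.065, -0.109, 0.041], [-0.014, -0.799, -0.601, 0.658], [0.0, 0.0, 0.0, 1.0]]
top 508.8922389924388 508.8922389924388 281.926974410217 208.48598061901728 [[0.068, -0.954, 0.29, 0.264], [-0.998, -0.063, 0.026, -0.117], [-0.007, -0.292, -0.957, 1.245], [0.0, 0.0, 0.0, 1.0]]
0.1 [0.14595448 0.63257767 0.18978771] [[-9.74400324e-01  2.24819303e-01 -5.37450749e-04]
 [ 2.24819946e-01  9.74397588e-01 -2.30907269e-03]
 [ 4.56659965e-06 -2.37079083e-03 -9.99997190e-01]]
```

View pics/scene0.png

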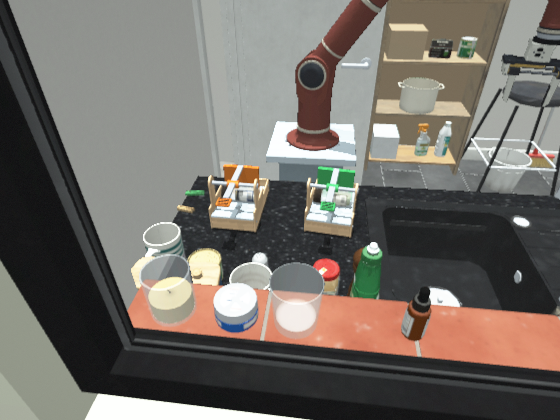

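View pics/top0.png

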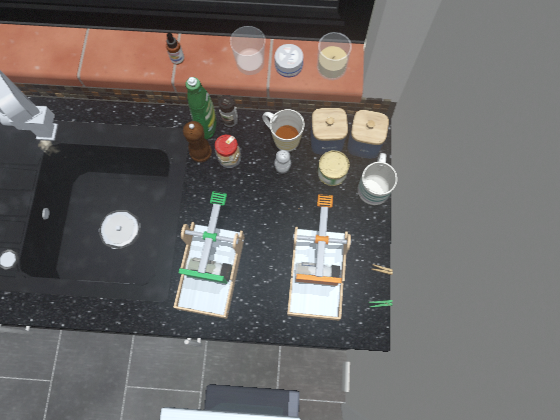

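The top view shows the green feeder on the left, with its paddle near (218,198), gate near (203,275) and honey jar at (228,150). The orange feeder is on the right, with its paddle at (325,201).

```bash
cat > h.py <<'E'
import cv2,numpy as np
def ray(f,u,v,z):
    P=f["pose"];d=P[:3,:3]@[(u-f["cx"])/f["fx"],(v-f["cy"])/f["fy"],1];o=P[:3,3]
    return o+d*(z-o[2])/d[2]
def blobs(f,box):
    h=cv2.cvtColor(f["image"],cv2.COLOR_RGB2HSV);m=cv2.inRange(h,(55,140,60),(85,255,255))
    k=np.zeros_like(m);x0,y0,x1,y1=box;k[y0:y1,x0:x1]=255;m&=k
    m=cv2.morphologyEx(m,cv2.MORPH_CLOSE,np.ones((3,3)))
    n,_,s,c=cv2.connectedComponentsWithStats(m)
    return [(s[i].tolist(),c[i]) for i in range(1,n) if s[i,4]>15], m
E
python3 - <<'E'
from h import *
f=np.load("pics/top0.npy",allow_pickle=True).item()
b,m=blobs(f,(170,185,250,290))
for s,c in b:
    print(s,c.round(1),ray(f,*c,.135).round(4),ray(f,*c,.1).round(4))
n,l,s,_=cv2.connectedComponentsWithStats(m)
for i in range(1,n):
    if s[i,4]>15: print(cv2.minAreaRect(np.argwhere(l==i)[:,::-1].astype(np.float32)))
for nm,p,z in(("honey",(227,143),.086),("pepper",(194,130),.16),("bottle",(192,82),.25),("salt",(283,154),.09)): print(nm,ray(f,*p,z).round(3))
g=np.load("pics/scene0.npy",allow_pickle=True).item()
b,_=blobs(g,(300,160,365,215))
for s,c in b: print("sc",s,c.round(1),ray(g,*c,.135).round(4))
o=f["image"][180:320,165:260];cv2.imwrite("pics/c1.png",cv2.resize(o,None,fx=4,fy=4,interpolation=cv2.INTER_CUBIC)[:,:,::-1])
E
```

```text
[210, 191, 17, 14, 144] [218.  197.7] [0.6173 0.0617 0.135 ] [0.6284 0.0673 0.1   ]
[204, 232, 12, 8, 50] [209.5 235.2] [0.5278 0.0715 0.135 ] [0.5361 0.0774 0.1   ]
((217.89044189453125, 197.97470092773438), (14.465962409973145, 11.392881393432617), 12.994616508483887)
((209.28846740722656, 235.55770874023438), (11.374736785888672, 5.295135974884033), 11.309932708740234)
honey [0.776 0.062 0.086]
pepper [0.772 0.131 0.16 ]
bottle [0.845 0.129 0.25 ]
salt [ 0.754 -0.078  0.09 ]
sc [318, 167, 15, 23, 232] [324.3 175.4] [0.4894 0.0496 0.135 ]
sc [332, 169, 23, 23, 271] [345.2 178.5] [0.4992 0.1029 0.135 ]
sc [321, 202, 14, 9, 104] [327.4 206. ] [0.6238 0.0604 0.135 ]
```

View pics/c1.png

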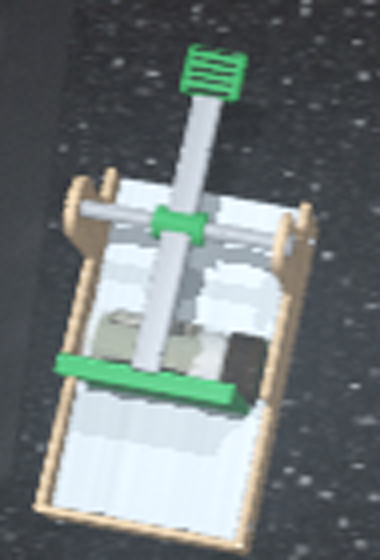

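The crop shows the paddle centre at full-image (218,198), the axle hub at (209.8,236) and the front lip. The paddle is at about (0.617, 0.062) and the yaw about −6.2°, which the lip direction confirms.

```bash
python3 - <<'E'
from bench import manip
from h import *
a=np.radians(-6.2);c,s=np.cos(a),np.sin(a)
R=np.array([[-c,-s,0],[-s,c,0],[0,0,-1.]]);
p=np.array([.617,.062])
manip.move_gripper(0.0)
manip.move_pose([*p,.24],R)
manip.move_straight([*p,.15],rate=.12)
print(manip.read_clock(),manip.read_eef_pos(),manip.read_force())
for n in("scene","top"):
    f=manip.grab_frame(n);np.save(f"pics/{n}1.npy",f,allow_pickle=True)
    o=f["image"][130:250,260:400] if n=="scene" else f["image"][140:320,140:300]
    cv2.imwrite(f"pics/{n}1.png",cv2.resize(o,None,fx=3,fy=3,interpolation=cv2.INTER_CUBIC)[:,:,::-1])
E
```

```text
5.075 [0.61771252 0.06204509 0.15079484] [0.19422414 0.59360152 0.46198502]
```

View pics/scene1.png

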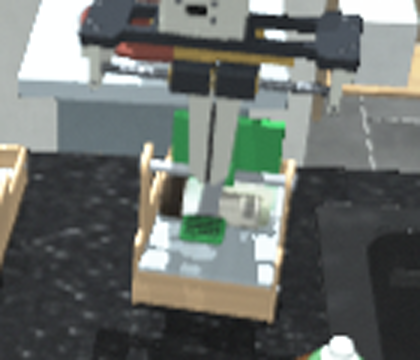

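The fingertip is at scene pixel (330,191) and the paddle centre at (328,206). I'll compare these with the projections of the planned points.

```bash
python3 - <<'E'
from h import *
f=np.load("pics/scene1.npy",allow_pickle=True).item()
for p in([.6177,.062,.151],[.617,.062,.135]):
    q=np.linalg.inv(f["pose"])@[*p,1];print(q[:2]/q[2]*f["fx"]+[f["cx"],f["cy"]])
b,_=blobs(f,(300,195,365,215));print(b)
E
```

```text
[328.6421331  198.83137637]
[328.18217369 204.29631022]
[([321, 202, 14, 9, 62], array([326.93548387, 206.98387097]))]
```

View pics/top1.png

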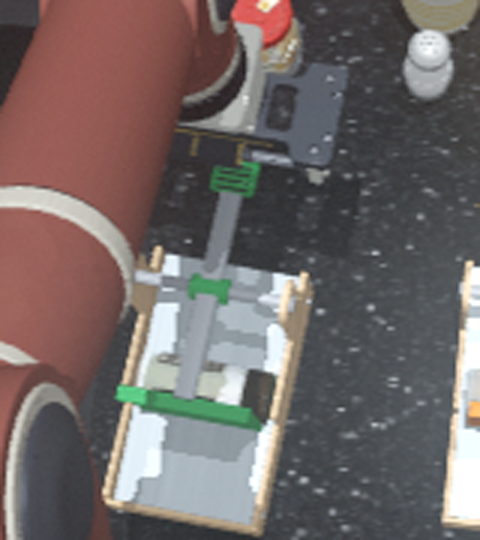

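The tip appears about 8 px higher than projected, so I'll look more closely.

```bash
python3 - <<'E'
from bench import manip
from h import *
print(manip.read_eef_pos(),manip.read_gripper_width(),manip.read_clock(),manip.read_joints())
f=manip.grab_frame("scene");w=manip.grab_frame("wrist")
q=np.linalg.inv(f["pose"])
im=cv2.resize(f["image"][160:225,290:370],None,fx=8,fy=8,interpolation=cv2.INTER_NEAREST)[:,:,::-1].copy()
cv2.imwrite("pics/s2.png",im)
cv2.imwrite("pics/w2.png",w["image"][:,:,::-1]);print(w["fx"],w["cx"],w["cy"],w["pose"].round(3).tolist())
E
```

```text
[0.61781562 0.06203688 0.15112126] 0.0035738715392804976 5.175 [-13.81093855  34.94230231  10.1259154   90.03265622  -7.02087384
  55.51380487  82.29007874]
325.19226210127806 281.1426513335265 207.77209997558776 [[0.108, 0.961, 0.254, 0.548], [0.994, -0.105, -0.027, 0.069], [0.001, 0.255, -0.967, 0.344], [0.0, 0.0, 0.0, 1.0]]
```

View pics/s2.png

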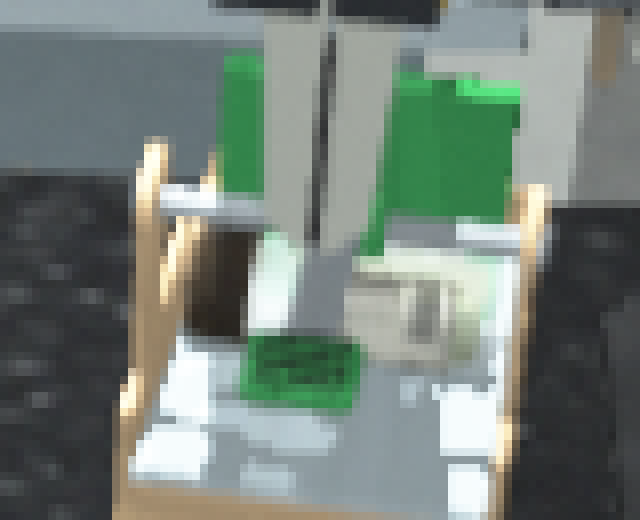

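View pics/w2.png

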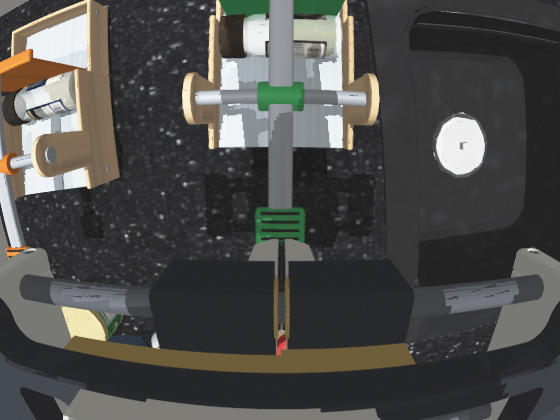

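The scene tip pixel (330,191) and wrist tip pixel (281,243) put the fingertip at about (0.613, 0.061, 0.173). That is over the paddle but roughly 20 mm higher than the TCP reading suggests. I'll go by force: find contact, then press to the stop.

```bash
python3 - <<'E'
from bench import manip
from h import *
p=[.6185,.062]
print(manip.move_straight([*p,.10],rate=.04,stop_force=1.8),manip.read_eef_pos().round(4),manip.read_force().round(2))
z0=manip.read_eef_pos()[2]
print(manip.move_straight([*p,z0-.045],rate=.04,stop_force=8),manip.read_eef_pos().round(4),manip.read_force().round(2),manip.read_clock())
manip.dwell(1.2)
print(manip.read_eef_pos().round(4),manip.read_force().round(2))
a=manip.grab_frame("scene")["image"][130:250,260:400];b=manip.grab_frame("wrist")["image"][0:260,130:450]
cv2.imwrite("pics/s3.png",np.hstack([cv2.resize(a,(420,360)),cv2.resize(b,(380,360))])[:,:,::-1])
E
```

```text
True [0.6181 0.0619 0.1059] [ 0.64 -0.65  3.32]
True [0.6178 0.062  0.0647] [-0.14  0.76  6.93] 7.225
[0.618  0.062  0.0651] [-1.41  0.55  7.77]
```

View pics/s3.png

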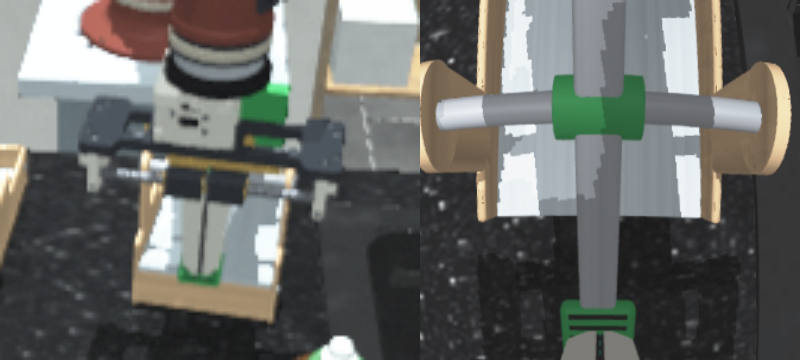

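The finger is pressing the paddle down and the chute behind the gate is empty, so the jar has rolled. Next I'll release, retreat and check.

```bash
python3 - <<'E'
from bench import manip
from h import *
p=[.618,.062]
manip.move_straight([*p,.14],rate=.06)
manip.move_straight([*p,.24],rate=.15)
manip.dwell(.5)
print(manip.read_eef_pos().round(4),manip.read_force().round(2),manip.read_clock())
a=manip.grab_frame("scene")["image"][130:250,180:400];f=manip.grab_frame("top");b=f["image"][170:330,165:365]
cv2.imwrite("pics/s4.png",np.hstack([cv2.resize(a,(400,400)),cv2.resize(b,(400,400))])[:,:,::-1])
print(blobs(f,(170,185,250,290))[0])
E
```

```text
[0.618  0.062  0.2398] [-0.68 -0.56 -0.44] 11.2417
[([212, 193, 14, 10, 104], array([218.47115385, 197.26923077])), ([180, 269, 10, 5, 16], array([183.5625, 270.5   ]))]
```

View pics/s4.png

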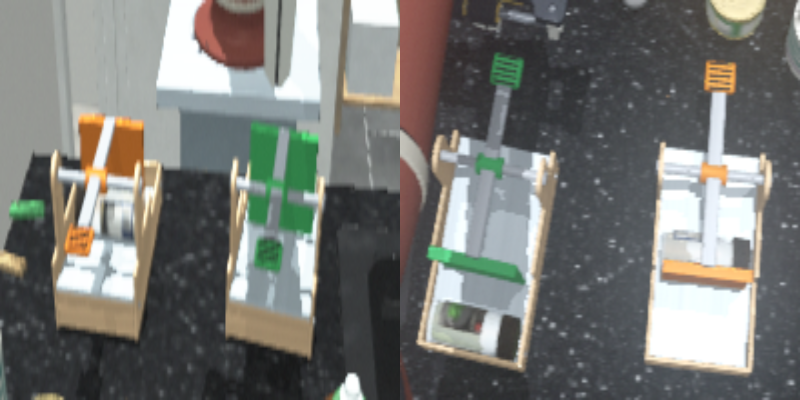

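The herb jar lies at the front lip, with its middle at about (475,328) in the right half. The green gate is shut, the paddle is back at its rest pixel (218,197), and the orange feeder is untouched.

```bash
python3 -c "
from bench import manip
print(manip.sign_off())"
```

```text
the job is handed in; nothing more can be done
None
```

The herb jar rolled out into the green feeder's front bay, the green gate is shut again, the orange feeder was left alone, and the job is handed in; the hand-in call returned no verdict.

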